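Lay out the manicure mat for the next client

ROBOT

A 6-joint arm with a two-finger parallel gripper is mounted at the origin on the work surface. World frame = base frame: x ahead of the robot, y to its left, z up, the work surface at z = 0. Lengths are in m, angles in rad, forces in N, time in s.
With the tool pointing down it reaches from about 0.325 to 0.925 m from the base axis. Payload 3.1 kg.
Tool frame: the origin (TCP) lies on the centre line of the jaws, within the pads' length; the fingertips stand 17 mm ahead of it and the grasp point (between the pads) lies 2 mm behind it; x points along the fingers, y is the direction in which the jaws open and shut, and the axes are right-handed (so a half turn about x gives the same grasp; the last joint's range is limited). The gripper opens to 85 mm and grips with 20 to 120 N. Pads are 22 mm wide; open, the fingers measure 114 mm over their backs; the gripper's body (76 mm by 85 mm) begins 54 mm behind the grasp point. The pads swing forward as they close: fully open they stand 13 mm farther back than shut.
Start: joints at [-1.411, 0.217, 1.613, -0, 1.311, -0.112], TCP at [0.168, -0.602, 0.248] pointing down, gripper open.
Joint ranges: [-2.75, 2.75], [-0.78, 2.1], [0.31, 2.55], [-1.13, 4.27], [0.13, 2.63], [-2.58, 2.58]. Speed limits (rad/s): [2.79, 2.79, 3.14, 3.14, 3.14, 3.14].

INTERFACE

Orientations are given as a 3x3 rotation matrix whose columns are the frame's x, y, z axes.
In Python, from rig import state, grab_frame, camera_info, close_job gives the robot as it stands.
- The arm moves only by the tool apply_moves, never from a script. Its argument "rows" is a list that holds one entry, the list of rows, each a list of 4 numbers: the shift along the tool's x, y, z in m, then the turn about the tool's x in rad. A call has 1 to 8 rows; each row shifts and turns the pose as measured when the row begins, along the tool's axes as they then stand; what a row does not reach is not made up. A row lasts 1/10 s, in which the tool goes at most 50 mm and 8.59 degrees, less where a joint would pass 70% of its speed; a pose out of reach is approached as far as the arm can. A call with a gripper value outside its range is refused whole. "fingers" is the closure in counts, from 0 (fully open) to 255 (shut), set as the call begins (left out, the last holds). The fingers move at their own pace and stop on an object; "squeeze" is the grip in N (left out, the last holds). Time passes only in rows, so rows that do not move let the fingers close. It gives the time, the measured TCP pose, the force and the opening at its end, in the units of the state.
- state(): the state, without advancing time (a new reading comes with each control period).
- grab_frame(name): name is "scene" or "top" or "wrist"; returns the picture (400x640x3 uint8, blue, green, red); there is no depth.
- camera_info(name): a dict with "fx", "fy", "cx", "cy" (pixels), "k1" (the pictures are not rectified: a ray, as slopes to the right and down, at radius r is drawn at 1 + k1 r^2 times it, then the intrinsics apply), "eye" and "orientation" of the camera in the world. Camera axes: x right, y up, looking along -z (the intrinsics and any distortion apply to the point x, -y, -z); pixel columns grow to the right and rows downward; lengths in m; the calibration is good to about 2 mm. A picture is of the moment at which its call begins: read the wrist's pose just before it. camera_info takes no time and is no camera call; for the wrist camera it gives the pose at the moment of the call.
- close_job(): hands the job in, once; it reports no verdict.
The state is a dict: "t": time; "joint_pos": joint angles; "joint_velocities": joint speeds; "effort": joint torques, N m; "tool_pos": TCP position; "ee_rot": TCP orientation; "ft_force": force on the tool from outside, world axes, zero at the start; "torque": the same for the moment, N m; "width": finger opening in m.
Only numpy, scipy, OpenCV 4.12 (cv2) and the standard library are available. Lean on these libraries where they do the work, as an engineer would, in place of code of your own. Each camera call takes 0.05 s, during which the arm holds its last target. There are 200 camera calls.

TASK

Lay out the grey mat for the next client: stand the big jar on its middle circle with the small pot on top of the jar's lid, lay the buffer block across the mat (along the mat's short sides) on the end circle nearer the white nail lamp, and stand the polish bottle on the end circle nearer the drill unit. Everything should be centred on its circle (the pot centred on the jar) and left standing by itself. Do not tip over the jar, pot or bottle on the way, and leave the phone and the pump bottle where they are.

Things in the scene. Friction and masses are not known exactly. Their poses are not given: they have to be found in the camera images.
- jar_mid (a point): Big cosmetic jar, upright, loose: white body 56 mm in diameter and 30 mm high under a flat aluminium lid 58 mm in diameter and 16 mm thick; 46 mm high in all, about 0.12 kg. The point is its centre, 23 mm above its underside; z is up the jar.
- pot_mid (a point): Small gel pot, upright, loose: white body 34 mm in diameter under a flat black lid 36 mm in diameter; 28 mm high in all, about 0.04 kg. The point is its centre, 14 mm above its underside; z is up the pot.
- bottle_mid (a point): Nail polish bottle, upright, loose: amber glass cylinder 30 mm in diameter and 55 mm high, with a slim black cap (18 mm in diameter at its foot, 15 mm at the top) 27 mm high; 82 mm high in all, about 0.06 kg. The point is on its axis 41 mm above its underside; z is up the bottle.
- block_mid (a point): Buffer block, a white and grey bar lying flat, loose: 90 mm long (its x axis), 28 mm wide (y), 28 mm high (z), about 0.03 kg. The point is its centre, 14 mm above its underside.
- mat: Flat grey work mat, fixed, 110 mm (its x) by 270 mm (its y) by 3 mm thick, with three plain circles 66 mm in diameter in a row along its length. The origin is the centre of its underside; the middle circle is centred at the origin, the end circles at y = +90 mm and y = -90 mm in its frame; its top is 3 mm above its origin. A fixed black padded hand rest (73 mm high) stands on the table beyond it, at least 50 mm from its far side.
- lamp: White rounded LED nail lamp, fixed, 190 mm (x) by 160 mm (y), 91 mm high, with a dark mouth on the side away from the robot and a dark display on top. It stands beyond one end of the mat, left or right. Origin: centre of its underside.
- drill: Nail drill unit, fixed: white box 120 mm (x) by 100 mm (y) by 60 mm high with a round black knob and a black handpiece lying in a cradle on top (91 mm high in all). It stands beyond the other end of the mat. Origin: centre of its underside.
- pump: Bystander: white pump bottle 60 mm in diameter with a steel top, 142 mm high, loose. Leave it where it is. Origin: centre of its underside.
- phone: Bystander: black phone lying flat, loose, 150 mm (x) by 72 mm (y) by 9 mm thick. Leave it where it is. Origin: centre of its underside.
Things that resemble listed ones, but are neither listed nor needed, are in the scene too. What is shaped like the part that bears jar_mid but blue is not meant.

How it is judged:
At the end, for the whole second after the job is handed in: Jar on the middle circle, block on the lamp-end circle (length within 0.3 rad of the mat's x), bottle on the drill-end circle, each within 13 mm along both mat axes; pot on the jar's lid within 12 mm of its axis; jar, pot and bottle within 0.12 rad of upright; all at rest (x of jar_mid in the frame of mat between -0.013 and 0.013 m and y of jar_mid in the frame of mat between -0.013 and 0.013 m and z of jar_mid in the frame of mat between 0.021 and 0.031 m and horizontal distance between pot_mid and jar_mid below 0.012 m and z of pot_mid in the frame of jar_mid between 0.032 and 0.042 m and ((y of lamp in the frame of mat above 0 m and (x of block_mid in the frame of mat between -0.013 and 0.013 m and y of block_mid in the frame of mat between 0.077 and 0.103 m and z of block_mid in the frame of mat between 0.012 and 0.022 m) and (x of bottle_mid in the frame of mat between -0.013 and 0.013 m and y of bottle_mid in the frame of mat between -0.103 and -0.077 m and z of bottle_mid in the frame of mat between 0.039 and 0.049 m)) or (not (y of lamp in the frame of mat above 0 m) and (x of block_mid in the frame of mat between -0.013 and 0.013 m and y of block_mid in the frame of mat between -0.103 and -0.077 m and z of block_mid in the frame of mat between 0.012 and 0.022 m) and (x of bottle_mid in the frame of mat between -0.013 and 0.013 m and y of bottle_mid in the frame of mat between 0.077 and 0.103 m and z of bottle_mid in the frame of mat between 0.039 and 0.049 m))) and angle between the x axis of block_mid and the x axis of mat, either way round below 0.3 rad and angle between each of jar_mid, pot_mid, bottle_mid's own z axis and vertical below 0.12 rad and linear speed of each of jar, pot, bottle, block below 0.02 m/s); the robot touches nothing.
It fails at once if the jar, pot or bottle is tipped over (by more than 0.8 rad) (angle between any of jar_mid, pot_mid, bottle_mid's own z axis and vertical above 0.8 rad).
It fails at once if the phone or the pump bottle is shifted by more than 20 mm (distance of any of phone, pump from where it was at the start of the episode above 0.02 m).
It also fails if it takes over 106 s, if anything falls off the work surface, if the arm or the gripper's body presses on something with over 40 N, if the wrist force passes 120 N, or if a joint passes its speed limit or range.

## Working session

There is one attempt and no reset: what is moved stays moved. The work goes in short steps, Python scripts to look and compute and a tool call to move; the robot and the scene stay as the last step left them, time stands still between calls to the robot, and variables do not carry over. Pictures are saved under pics/ and viewed, about 12 in all and at most 16, crops included, and the job is handed in when it is done.

Besides the shell and the picture viewer there is one more tool, called after "Request:" as name(argument=value, ...) on one line, values as JSON. apply_moves: Moves the arm, as the interface text tells. Its arguments: {"type":"object","properties":{"rows":{"type":"array","items":{"type":"array","items":{"type":"array","items":{"type":"number"}}}},"fingers":{"type":"number"},"squeeze":{"type":"number"}},"required":["rows"]}

```bash
ls; mkdir -p pics; cat > h.py <<'E'
import numpy as np, cv2
from rig import *
def px2ray(ci,u,v):
    p=np.array([(u-ci['cx'])/ci['fx'],(v-ci['cy'])/ci['fy']]);q=p.copy()
    for _ in range(20): q=p/(1+ci['k1']*(q@q))
    d=np.array(ci['orientation'])@np.array([q[0],-q[1],-1.]);return np.array(ci['eye']),d
def onz(ci,u,v,z):
    e,d=px2ray(ci,u,v);return e+d*(z-e[2])/d[2]
E
python3 - <<'E'
from h import *
for n in('top','scene'):
    im=grab_frame(n);cv2.imwrite(f'pics/{n}0.png',im);print(n,camera_info(n))
s=state();print(s['t'],s['tool_pos'],s['ee_rot'],s['width'])
E
```

```text
pics
top {'fx': 414.5951090510621, 'fy': 414.5951090510621, 'cx': 315.32341123008194, 'cy': 196.66221261596766, 'k1': -0.0829525151804765, 'eye': array([ 0.30411452, -0.00350242,  1.20041752]), 'orientation': array([[ 2.76888065e-02,  9.80478892e-01, -1.94665025e-01],
       [-9.99606269e-01,  2.80434455e-02, -9.34416251e-04],
       [ 4.54290262e-03,  1.94614252e-01,  9.80869336e-01]])}
scene {'fx': 414.1087098753557, 'fy': 414.1087098753557, 'cx': 319.7917428626611, 'cy': 199.37402933067983, 'k1': -0.007641502909766288, 'eye': array([1.33788589, 0.07756904, 0.87081244]), 'orientation': array([[-0.0805205 , -0.7101523 ,  0.69942845],
       [ 0.99671668, -0.05137974,  0.06257778],
       [-0.0085033 ,  0.7021708 ,  0.71195776]])}
0.1 [ 0.16770785 -0.60136699  0.24707485] [[-3.35895375e-04  2.68481540e-01 -9.63284771e-01]
 [ 2.14926549e-03 -9.63282406e-01 -2.68481631e-01]
 [-9.99997634e-01 -2.16053645e-03 -2.53476003e-04]] 0.08527644387310239
```

View pics/top0.png

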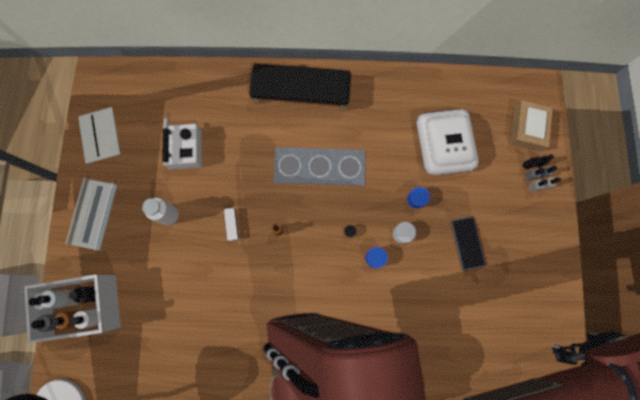

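View pics/scene0.png

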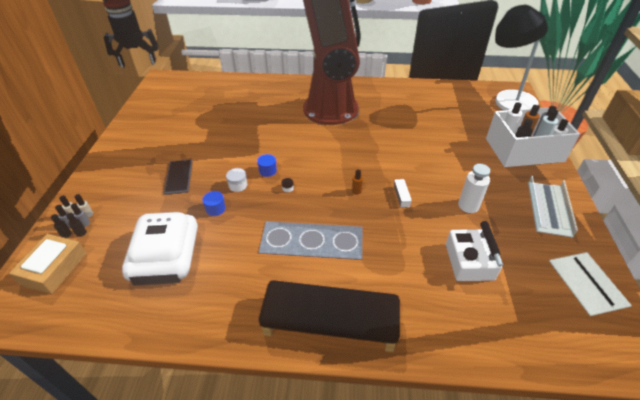

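Top view: jar (404,233), with blue decoys at (418,197) and (376,258). Pot (350,231), bottle (278,229), block (231,224). Mat circles at (290,165), (320,166), (350,167), lamp on the right (-y), drill on the left (+y). The scene view agrees.

```bash
cat > m.py <<'E'
from h import *
ci=camera_info('top');im=cv2.imread('pics/top0.png')
hsv=cv2.cvtColor(im,cv2.COLOR_BGR2HSV)
def blob(box,mask):
    x0,y0,x1,y1=box;n,l,st,c=cv2.connectedComponentsWithStats(mask[y0:y1,x0:x1].astype(np.uint8))
    k=1+np.argmax(st[1:,4]);m=(l==k).astype(np.uint8)
    cn=max(cv2.findContours(m,0,1)[0],key=len)+np.array([x0,y0]);return c[k]+[x0,y0],st[k,4],cn.astype(np.float32)
lowsat=hsv[...,1]<90
dark=hsv[...,2]<60
for n,box,m,z in[('jar',(388,218,420,250),lowsat,.03),('pot',(340,220,360,242),dark,.025),('bottle',(268,218,290,240),dark,.05),('block',(220,204,244,246),lowsat&(hsv[...,2]>120),.025),('mat',(268,140,372,192),lowsat,.003)]:
    c,a,cn=blob(box,m);print(n,c.round(1),a,onz(ci,*c,z).round(4))
    if n in('block','mat'):
        W=np.array([onz(ci,*p,z)[:2] for p in cn[:,0]],np.float32);print(cv2.minAreaRect(W))
        print([onz(ci,*p,z)[:2].round(3) for p in cv2.boxPoints(cv2.minAreaRect(cn))])
for u,v in[(290,165),(320,166),(350,167)]:print(onz(ci,u,v,.003).round(4))
for n,u,v,z in[('lamp',447,140,.09),('drill',184,146,.06),('pump',152,207,.14),('phone',468,243,.009),('blue1',418,197,.046),('blue2',376,258,.046),('bot base',277,230,.0),]:print(n,onz(ci,u,v,z).round(3))
cv2.imwrite('pics/crop.png',cv2.resize(im[130:270,180:440],None,fx=3,fy=3,interpolation=2))
E
python3 m.py
```

```text
jar [404.1 232.2] 446 [ 0.4407 -0.2578  0.03  ]
pot [350.  230.6] 95 [ 0.4416 -0.1038  0.025 ]
bottle [275.6 227.8] 17 [0.4408 0.1059 0.05  ]
block [230.1 224.1] 377 [0.4505 0.2392 0.025 ]
((0.4508638381958008, 0.2392244040966034), (0.09668572247028351, 0.033486273139715195), 11.144597053527832)
[array([0.495, 0.266]), array([0.501, 0.232]), array([0.406, 0.213]), array([0.401, 0.246])]
mat [319.1 166. ] 3323 [ 0.6354 -0.0111  0.003 ]
((0.6360591650009155, -0.011816844344139099), (0.2736140489578247, 0.11378731578588486), 89.95610809326172)
[array([0.579, 0.125]), array([0.693, 0.127]), array([ 0.693, -0.151]), array([ 0.579, -0.148])]
[0.6361 0.076  0.003 ]
[ 0.6356 -0.0138  0.003 ]
[ 0.6351 -0.1035  0.003 ]
lamp [ 0.699 -0.372  0.09 ]
drill [0.669 0.382 0.06 ]
pump [0.475 0.425 0.14 ]
phone [ 0.416 -0.45   0.009]
blue1 [ 0.541 -0.296  0.046]
blue2 [ 0.365 -0.175  0.046]
bot base [0.44  0.106 0.   ]
```

View pics/crop.png

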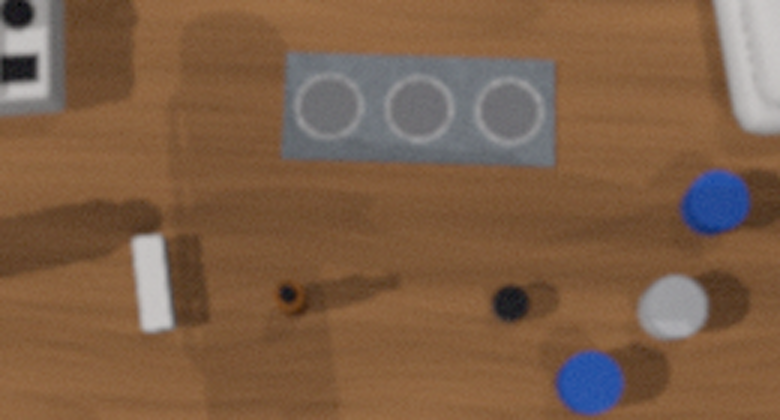

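Request:
apply_moves(rows=[[[0, 0, 0, 0.136], [0, 0, 0, 0.136], [0, -0.038, -0.03, 0], [0, -0.038, -0.03, 0], [0, -0.038, -0.03, 0], [0, -0.038, -0.03, 0], [0, -0.038, -0.03, 0], [0, -0.038, -0.03, 0]]], fingers=0, squeeze=30)

```text
t: 0.9
tool_pos: [0.351, -0.3712, 0.242]
ee_rot: [[-0.003, -0.024, -1.0], [0.008, -1.0, 0.024], [-1.0, -0.008, 0.003]]
ft_force: [1.2, -1.1, -0.5]
width: 0.0854
```

Request:
apply_moves(rows=[[[0.0, -0.038, -0.03, -0.024], [0.0, -0.038, -0.03, 0], [0, -0.037, -0.029, 0], [0, 0, 0, 0]]])

```text
t: 1.3
tool_pos: [0.4448, -0.2488, 0.2411]
ee_rot: [[-0.003, 0.007, -1.0], [0.012, -1.0, -0.007], [-1.0, -0.012, 0.003]]
ft_force: [-0.5, -0.9, 0.5]
width: 0.0856
```

```bash
python3 - <<'E'
from h import *
s=state();ci=camera_info('wrist');im=grab_frame('wrist');cv2.imwrite('pics/w1.png',im)
print(s['tool_pos'],ci)
import pickle;pickle.dump(ci,open('w1.pkl','wb'))
E
```

```text
[ 0.44484234 -0.24882162  0.24109032] {'fx': 309.487091219219, 'fy': 309.487091219219, 'cx': 318.516212024609, 'cy': 199.79877673772603, 'k1': -0.04501989218335892, 'eye': array([ 0.5310771 , -0.25048591,  0.36704708]), 'orientation': array([[ 0.00599833,  0.94370574,  0.33073177],
       [-0.99992825,  0.00908984, -0.0078016 ],
       [-0.01036871, -0.33066124,  0.94369255]])}
```

View pics/w1.png

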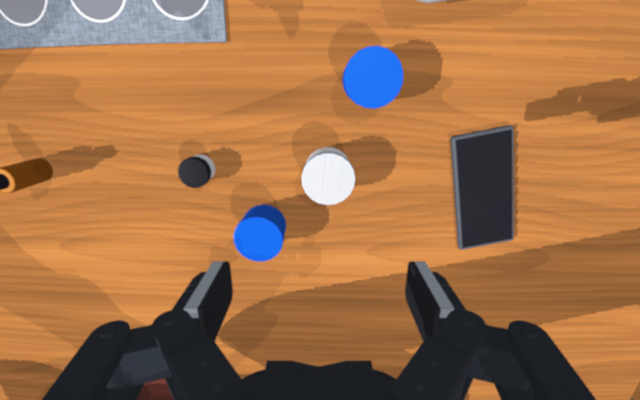

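The wrist view shows the jar lid at (328,178), the pot lid at (195,172), the blue jars at (373,77) and (262,235), and the near edge of the mat at the top left.

```bash
python3 - <<'E'
from h import *
import pickle;ci=pickle.load(open('w1.pkl','rb'));im=cv2.imread('pics/w1.png');hsv=cv2.cvtColor(im,cv2.COLOR_BGR2HSV)
def circ(box,m,z):
    x0,y0,x1,y1=box;cn=max(cv2.findContours(m[y0:y1,x0:x1].astype(np.uint8),0,1)[0],key=len)+np.array([x0,y0])
    W=np.array([onz(ci,*p,z)[:2] for p in cn[:,0]],np.float32);print(cv2.minEnclosingCircle(W),cv2.fitEllipse(W))
circ((290,145,365,215),(hsv[...,1]<60)&(hsv[...,2]>220),.046)
circ((170,145,225,200),(hsv[...,2]<65),.028)
print(onz(ci,4,180,.082))
for p in[(0,47),(226,41)]:print(onz(ci,*p,.003))
E
```

```text
((0.44185686111450195, -0.25772547721862793), 0.028646320104599) ((0.4419178068637848, -0.25764399766921997), (0.055602677166461945, 0.05628421902656555), 153.76199340820312)
((0.4437197744846344, -0.10674989968538284), 0.018432024866342545) ((0.444616436958313, -0.10668079555034637), (0.03162648156285286, 0.03538870811462402), 48.06752014160156)
[0.44943892 0.07198449 0.082     ]
[0.58442659 0.11646724 0.003     ]
[ 0.58332488 -0.14698503  0.003     ]
```

Request:
apply_moves(rows=[[[0.035, 0.006, 0.003, 0], [0.04, 0.005, 0, 0], [0.04, 0, 0, 0], [0.04, 0, 0, 0], [0.03, 0, 0, 0], [0.02, 0, 0, 0], [0, 0, 0, 0]]])

```text
t: 2.05
tool_pos: [0.4366, -0.2686, 0.0305]
ee_rot: [[-0.004, 0.0, -1.0], [0.003, -1.0, -0.0], [-1.0, -0.003, 0.004]]
ft_force: [-0.5, 0.7, -0.6]
width: 0.085
```

Request:
apply_moves(rows=[[[0, -0.01, -0.005, 0], [0.004, 0, 0, 0], [0, 0, 0, 0]]])

```text
t: 2.35
tool_pos: [0.4421, -0.2605, 0.0283]
ee_rot: [[-0.002, -0.003, -1.0], [0.001, -1.0, 0.003], [-1.0, -0.001, 0.002]]
ft_force: [0.4, -0.5, -0.3]
width: 0.0853
```

Request:
apply_moves(rows=[[[0, -0.003, 0, 0], [0, 0, 0, 0], [0, 0, 0, 0], [0, 0, 0, 0], [0, 0, 0, 0], [0, 0, 0, 0]]], fingers=255, squeeze=30)

```text
t: 2.95
tool_pos: [0.4445, -0.2586, 0.0317]
ee_rot: [[0.004, -0.001, -1.0], [-0.003, -1.0, 0.001], [-1.0, 0.003, -0.004]]
ft_force: [0.3, -0.1, -0.6]
width: 0.0568
```

Request:
apply_moves(rows=[[[-0.04, 0, 0, 0], [-0.05, 0, 0, 0], [0, -0.035, -0.027, 0], [0, -0.035, -0.027, 0], [0, -0.035, -0.027, 0], [0, -0.035, -0.027, 0], [0, -0.035, -0.027, 0], [0, -0.03, -0.024, 0]]])

```text
t: 3.75
tool_pos: [0.6066, -0.0518, 0.1238]
ee_rot: [[0.002, -0.013, -1.0], [-0.002, -1.0, 0.013], [-1.0, 0.002, -0.002]]
ft_force: [-0.3, -1.1, -1.2]
width: 0.0574
```

Request:
apply_moves(rows=[[[0, -0.02, -0.015, -0.013], [0, -0.016, -0.013, 0], [0, 0, 0, 0]]])

```text
t: 4.05
tool_pos: [0.6382, -0.0094, 0.1228]
ee_rot: [[0.003, 0.007, -1.0], [-0.001, -1.0, -0.007], [-1.0, 0.001, -0.003]]
ft_force: [-0.6, -0.5, -1.0]
width: 0.0571
```

```bash
python3 - <<'E'
from h import *
s=state();ci=camera_info('wrist');im=grab_frame('wrist');cv2.imwrite('pics/w2.png',im)
print(s['tool_pos'])
import pickle;pickle.dump(ci,open('w2.pkl','wb'))
E
```

```text
[ 0.63821632 -0.00935705  0.12278507]
```

View pics/w2.png

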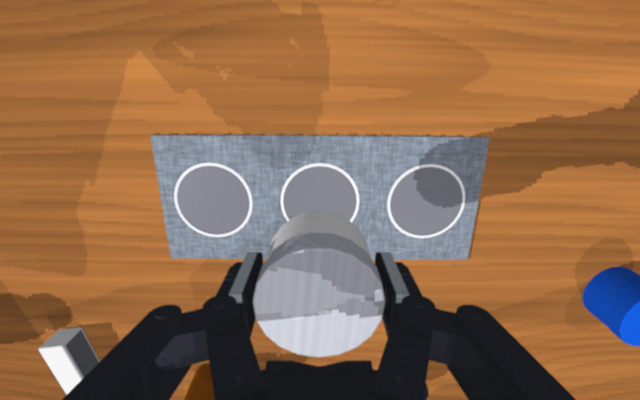

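The wrist view shows the jar held level and the end circles at (213,200) and (426,201).

```bash
python3 - <<'E'
from h import *
import pickle;ci=pickle.load(open('w2.pkl','rb'));im=cv2.imread('pics/w2.png')
m=(im.min(2)>190).astype(np.uint8)
for x0 in(170,383):
    p=np.argwhere(m[155:250,x0:x0+88])[:,::-1]+[x0,155]
    W=np.array([onz(ci,*q,.003)[:2] for q in p],np.float32);print(len(p),cv2.fitEllipse(W))
E
```

```text
731 ((0.6376138925552368, 0.07896681874990463), (0.06407349556684494, 0.06420448422431946), 19.662179946899414)
553 ((0.637391984462738, -0.10166318714618683), (0.06415161490440369, 0.06439942866563797), 144.9503173828125)
```

Request:
apply_moves(rows=[[[0.03, 0.002, -0.001, 0], [0.025, 0, 0, 0], [0.015, 0, 0, 0], [0.008, 0, 0, 0], [0, 0, 0, 0]]])

```text
t: 4.6
tool_pos: [0.6362, -0.0165, 0.042]
ee_rot: [[-0.001, 0.004, -1.0], [-0.004, -1.0, -0.004], [-1.0, 0.004, 0.001]]
ft_force: [0.4, 0.7, -1.6]
width: 0.0572
```

Request:
apply_moves(rows=[[[0, -0.005, -0.003, 0], [0.004, 0, 0, 0], [0.003, 0, 0, 0], [0, 0, 0, 0]]])

```text
t: 5.0
tool_pos: [0.6417, -0.012, 0.0378]
ee_rot: [[0.005, 0.003, -1.0], [-0.004, -1.0, -0.003], [-1.0, 0.004, -0.005]]
ft_force: [-0.5, -0.2, -0.9]
width: 0.057
```

Request:
apply_moves(rows=[[[0.003, 0, 0.001, 0], [0.002, 0, 0, 0], [0, 0, 0, 0]]])

```text
t: 5.3
tool_pos: [0.6419, -0.012, 0.0341]
ee_rot: [[0.007, 0.003, -1.0], [-0.005, -1.0, -0.003], [-1.0, 0.005, -0.007]]
ft_force: [0.2, -0.0, -1.5]
width: 0.057
```

Release, then rise.

Request:
apply_moves(rows=[[[0, 0, 0, 0], [0, 0, 0, 0], [0, 0, 0, 0], [0, 0, 0, 0], [0, 0, 0, 0], [-0.03, 0, 0, 0], [-0.05, 0, 0, 0], [-0.04, 0, 0, 0]]], fingers=0)

```text
t: 6.1
tool_pos: [0.6352, -0.0109, 0.1485]
ee_rot: [[-0.01, 0.003, -1.0], [-0.003, -1.0, -0.003], [-1.0, 0.003, 0.01]]
ft_force: [1.5, -0.8, 0.4]
width: 0.0854
```

Request:
apply_moves(rows=[[[-0.03, -0.03, 0.02, 0], [-0.03, -0.035, 0.025, 0], [0, -0.037, 0.028, 0], [0, -0.037, 0.028, 0], [0, -0.037, 0.028, 0], [0, -0.037, 0.028, 0], [0, -0.037, 0.028, 0], [0, 0, 0, 0]]])

```text
t: 6.9
tool_pos: [0.4525, 0.2452, 0.2212]
ee_rot: [[0.017, -0.003, -1.0], [0.0, -1.0, 0.003], [-1.0, -0.0, -0.017]]
ft_force: [0.3, -0.6, -0.9]
width: 0.0857
```

```bash
python3 - <<'E'
from h import *
s=state();ci=camera_info('wrist');im=grab_frame('wrist');cv2.imwrite('pics/w3.png',im)
print(s['tool_pos'])
import pickle;pickle.dump(ci,open('w3.pkl','wb'))
E
```

```text
[0.45252858 0.24517423 0.22118351]
```

View pics/w3.png

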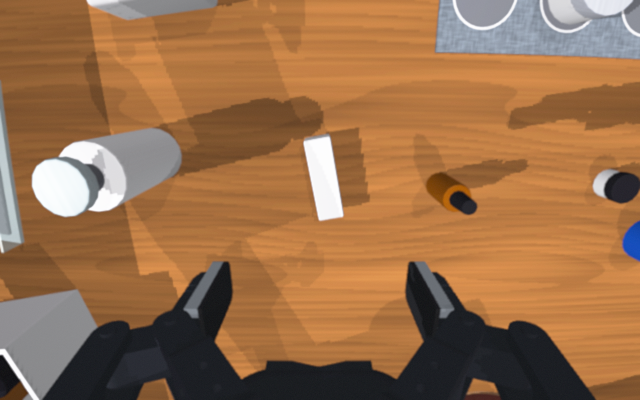

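The block top is at (324,178) and the bottle spans foot (440,185) to cap top (467,205). The jar stands on the middle circle.

```bash
python3 - <<'E'
from h import *
import pickle;ci=pickle.load(open('w3.pkl','rb'));im=cv2.imread('pics/w3.png');hsv=cv2.cvtColor(im,cv2.COLOR_BGR2HSV)
x0,y0=290,120;m=(hsv[y0:235,x0:360,1]<60)&(hsv[y0:235,x0:360,2]>150)
cn=max(cv2.findContours(m.astype(np.uint8),0,1)[0],key=len)+np.array([x0,y0])
W=np.array([onz(ci,*p,.028)[:2] for p in cn[:,0]],np.float32);print(cv2.minAreaRect(W))
print(onz(ci,468,205,.082),onz(ci,440,186,.015))
# bottle body: amber contour points nearest foot
E
```

```text
((0.454621821641922, 0.23859822750091553), (0.09237731248140335, 0.029045889154076576), 10.501358032226562)
[0.44317889 0.10625211 0.082     ] [0.44263695 0.10720705 0.015     ]
```

Request:
apply_moves(rows=[[[0.03, 0.006, -0.002, -0.091], [0.04, 0, 0, -0.092], [0.04, 0, 0, 0], [0.035, 0, 0, 0], [0.025, 0, 0, 0], [0.012, 0, 0, 0], [0, 0, 0, 0]]])

```text
t: 7.65
tool_pos: [0.4705, 0.2333, 0.0382]
ee_rot: [[0.033, 0.182, -0.983], [-0.0, -0.983, -0.182], [-0.999, 0.006, -0.033]]
ft_force: [0.9, -0.7, 0.2]
width: 0.0854
```

Request:
apply_moves(rows=[[[0.004, -0.008, 0.015, 0], [0.004, 0, 0, 0], [0, 0, 0, 0], [0, 0, 0, 0]]])

```text
t: 8.05
tool_pos: [0.4568, 0.2394, 0.0331]
ee_rot: [[0.04, 0.181, -0.983], [0.002, -0.983, -0.181], [-0.999, 0.005, -0.04]]
ft_force: [0.4, -0.0, 0.2]
width: 0.0857
```

Request:
apply_moves(rows=[[[0.005, 0, 0.002, 0], [0.004, 0, 0, 0], [0, 0, 0, 0], [0, 0, 0, 0], [0, 0, 0, 0], [0, 0, 0, 0], [0, 0, 0, 0], [0, 0, 0, 0]]], fingers=255, squeeze=25)

```text
t: 8.85
tool_pos: [0.4573, 0.24, 0.0256]
ee_rot: [[0.045, 0.181, -0.982], [0.004, -0.983, -0.181], [-0.999, 0.004, -0.045]]
ft_force: [-0.8, -0.1, 0.3]
width: 0.0277
```

Request:
apply_moves(rows=[[[-0.04, 0, 0, 0], [-0.045, 0, 0, 0.091], [-0.03, 0, 0, 0.092], [0, 0.038, -0.021, 0], [0, 0.038, -0.021, 0], [0, 0.038, -0.021, 0], [0, 0.038, -0.021, 0], [0, 0.038, -0.021, 0]]])

```text
t: 9.65
tool_pos: [0.5558, 0.0475, 0.1476]
ee_rot: [[0.042, 0.003, -0.999], [0.003, -1.0, -0.003], [-0.999, -0.003, -0.042]]
ft_force: [0.2, 0.9, -0.5]
width: 0.0276
```

Request:
apply_moves(rows=[[[0, 0.038, -0.021, 0], [0, 0.038, -0.021, 0], [0, 0.038, -0.021, 0], [0, 0.035, -0.021, 0], [0, 0, 0, 0], [0, 0, 0, 0]]])

```text
t: 10.25
tool_pos: [0.6441, -0.1142, 0.1498]
ee_rot: [[0.043, -0.004, -0.999], [0.002, -1.0, 0.004], [-0.999, -0.002, -0.043]]
ft_force: [-0.4, 0.9, -1.2]
width: 0.0276
```

Request:
apply_moves(rows=[[[0.03, -0.012, 0.009, 0], [0.035, 0, 0, 0], [0.025, 0, 0, 0], [0.015, 0, 0, 0], [0.005, 0, 0, 0], [0, 0, 0, 0]]])

```text
t: 10.85
tool_pos: [0.6386, -0.0964, 0.0376]
ee_rot: [[0.044, 0.001, -0.999], [0.002, -1.0, -0.0], [-0.999, -0.002, -0.044]]
ft_force: [0.7, -0.2, 1.8]
width: 0.0275
```

Request:
apply_moves(rows=[[[0.004, 0.005, -0.001, 0], [0.003, 0, 0, 0], [0.001, 0, 0, 0], [0, 0, 0, 0]]])

```text
t: 11.25
tool_pos: [0.6432, -0.1024, 0.0335]
ee_rot: [[0.051, 0.001, -0.999], [0.0, -1.0, -0.001], [-0.999, -0.0, -0.051]]
ft_force: [-0.5, 0.4, 0.0]
width: 0.0273
```

Request:
apply_moves(rows=[[[0.004, 0, 0.003, 0], [0.002, 0, 0, 0], [0, 0, 0, 0], [0, 0, 0, 0]]])

```text
t: 11.65
tool_pos: [0.6412, -0.1029, 0.029]
ee_rot: [[0.053, 0.001, -0.999], [-0.0, -1.0, -0.001], [-0.999, 0.0, -0.053]]
ft_force: [0.0, 0.6, 0.4]
width: 0.0272
```

Request:
apply_moves(rows=[[[0, 0, 0, 0], [0, 0, 0, 0], [0, 0, 0, 0], [0, 0, 0, 0], [-0.03, 0, 0, 0], [-0.05, 0, 0, 0], [-0.04, 0, 0, 0], [0, 0, 0, 0]]], fingers=110)

```text
t: 12.45
tool_pos: [0.6331, -0.1024, 0.1491]
ee_rot: [[0.048, 0.001, -0.999], [0.001, -1.0, -0.001], [-0.999, -0.001, -0.048]]
ft_force: [0.7, -1.0, 0.9]
width: 0.0483
```

Request:
apply_moves(rows=[[[-0.03, 0, 0, 0], [-0.01, -0.03, 0.027, 0], [0, -0.03, 0.027, 0], [0, -0.03, 0.027, 0], [0, -0.03, 0.027, 0], [0, -0.03, 0.027, 0], [0, -0.03, 0.027, 0], [0, -0.029, 0.026, 0]]], fingers=0)

```text
t: 13.25
tool_pos: [0.4408, 0.1092, 0.1795]
ee_rot: [[0.054, -0.008, -0.998], [-0.0, -1.0, 0.008], [-0.999, -0.0, -0.054]]
ft_force: [0.5, 0.8, -0.1]
width: 0.0856
```

Request:
apply_moves(rows=[[[0, 0, 0, 0], [0.03, 0.002, 0.004, 0.008], [0.025, 0, 0, 0], [0, 0, 0, 0]]])

```text
t: 13.65
tool_pos: [0.4363, 0.1103, 0.1217]
ee_rot: [[0.054, -0.008, -0.998], [0.001, -1.0, 0.009], [-0.999, -0.001, -0.054]]
ft_force: [-0.8, 1.1, -0.8]
width: 0.0853
```

Request:
apply_moves(rows=[[[0.02, 0.004, -0.003, 0.008], [0.025, 0, 0, 0], [0.02, 0, 0, 0], [0.01, 0, 0, 0], [0, 0, 0, 0]]])

```text
t: 14.15
tool_pos: [0.4493, 0.1044, 0.0484]
ee_rot: [[0.061, -0.019, -0.998], [0.0, -1.0, 0.019], [-0.998, -0.001, -0.061]]
ft_force: [-0.0, -0.4, -0.3]
width: 0.0858
```

Request:
apply_moves(rows=[[[0.006, -0.002, 0.006, -0.019], [0.004, 0, 0, 0], [0, 0, 0, 0]]])

```text
t: 14.45
tool_pos: [0.446, 0.1066, 0.0399]
ee_rot: [[0.065, 0.001, -0.998], [0.0, -1.0, -0.001], [-0.998, -0.0, -0.065]]
ft_force: [0.7, -0.6, 0.2]
width: 0.0855
```

Request:
apply_moves(rows=[[[0, 0, 0.003, 0], [0, 0, 0, 0], [0, 0, 0, 0], [0, 0, 0, 0], [0, 0, 0, 0], [0, 0, 0, 0], [0, 0, 0, 0], [0, 0, 0, 0]]], fingers=255, squeeze=30)

```text
t: 15.25
tool_pos: [0.444, 0.1069, 0.0415]
ee_rot: [[0.068, 0.002, -0.998], [0.001, -1.0, -0.002], [-0.998, -0.0, -0.068]]
ft_force: [-0.4, 0.4, -0.4]
width: 0.0289
```

Request:
apply_moves(rows=[[[-0.04, 0, 0, 0], [-0.03, 0, 0, 0], [0, 0.006, -0.04, 0], [0, 0.006, -0.04, 0], [0, 0.006, -0.04, 0], [0, 0.006, -0.04, 0], [0, 0.004, -0.035, 0], [0, 0, 0, 0]]])

```text
t: 16.05
tool_pos: [0.6363, 0.0781, 0.1231]
ee_rot: [[0.063, 0.003, -0.998], [-0.0, -1.0, -0.003], [-0.998, 0.0, -0.063]]
ft_force: [0.5, -0.0, -0.2]
width: 0.029
```

Request:
apply_moves(rows=[[[0.025, -0.001, 0.002, 0], [0.025, 0, 0, 0], [0.015, 0, 0, 0], [0.006, 0, 0, 0], [0, 0, 0, 0]]])

```text
t: 16.55
tool_pos: [0.6377, 0.0791, 0.049]
ee_rot: [[0.06, 0.003, -0.998], [0.0, -1.0, -0.003], [-0.998, 0.0, -0.06]]
ft_force: [0.4, -0.7, -0.4]
width: 0.0289
```

Request:
apply_moves(rows=[[[0.003, 0, 0, 0], [0.002, 0, 0, 0], [0, 0, 0, 0]]])

```text
t: 16.85
tool_pos: [0.6388, 0.0794, 0.0458]
ee_rot: [[0.062, 0.003, -0.998], [0.0, -1.0, -0.003], [-0.998, -0.0, -0.062]]
ft_force: [-0.8, -0.2, -0.3]
width: 0.0287
```

Request:
apply_moves(rows=[[[0.002, 0, 0, 0], [0, 0, 0, 0]]])

```text
t: 17.05
tool_pos: [0.6399, 0.0795, 0.0452]
ee_rot: [[0.065, 0.003, -0.998], [0.0, -1.0, -0.003], [-0.998, -0.0, -0.065]]
ft_force: [-0.2, 0.3, -0.6]
width: 0.0288
```

Request:
apply_moves(rows=[[[0, 0, 0, 0], [0, 0, 0, 0], [0, 0, 0, 0], [0, 0, 0, 0], [-0.02, 0, 0, 0], [-0.04, 0, 0, 0], [-0.045, 0, 0, 0], [-0.03, 0, 0, 0]]], fingers=110)

```text
t: 17.85
tool_pos: [0.6267, 0.0792, 0.1772]
ee_rot: [[0.051, 0.003, -0.999], [0.0, -1.0, -0.003], [-0.999, 0.0, -0.051]]
ft_force: [0.3, -0.5, 0.6]
width: 0.0483
```

Request:
apply_moves(rows=[[[-0.01, 0.031, 0.03, 0], [0, 0.031, 0.03, 0], [0, 0.031, 0.03, 0], [0, 0.031, 0.03, 0], [0, 0.031, 0.03, 0], [0, 0.031, 0.03, 0], [0, 0, 0, 0]]], fingers=50)

```text
t: 18.55
tool_pos: [0.4484, -0.1128, 0.1865]
ee_rot: [[0.074, 0.008, -0.997], [-0.003, -1.0, -0.008], [-0.997, 0.004, -0.074]]
ft_force: [0.5, 0.8, 0.1]
width: 0.0686
```

```bash
python3 - <<'E'
from h import *
im=grab_frame('wrist');ci=camera_info('wrist');cv2.imwrite('pics/w4.png',im)
import pickle;pickle.dump(ci,open('w4.pkl','wb'))
E
```

```text
(no output)
```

View pics/w4.png

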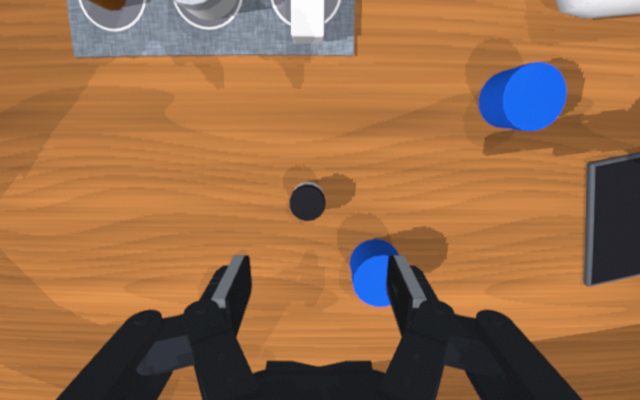

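The pot is at (307,202), undisturbed and clear of the blue jar, and the mat items are standing. I'm descending on the pot.

Request:
apply_moves(rows=[[[0.03, -0.006, 0.008, 0.008], [0.04, 0, 0.006, 0], [0.035, 0, 0, 0], [0.025, 0, 0, 0], [0.01, 0, 0, 0], [0, 0, 0, 0]]])

```text
t: 19.2
tool_pos: [0.4567, -0.1048, 0.0473]
ee_rot: [[0.092, 0.002, -0.996], [-0.005, -1.0, -0.003], [-0.996, 0.005, -0.092]]
ft_force: [0.4, 0.5, -0.1]
width: 0.0688
```

Request:
apply_moves(rows=[[[0.006, 0.002, 0.012, 0], [0.01, 0, 0, 0], [0.005, 0, 0.001, 0], [0, 0, 0, 0]]])

```text
t: 19.6
tool_pos: [0.4484, -0.1076, 0.0272]
ee_rot: [[0.098, 0.004, -0.995], [-0.008, -1.0, -0.004], [-0.995, 0.008, -0.098]]
ft_force: [-0.5, -0.1, 0.1]
width: 0.0689
```

Request:
apply_moves(rows=[[[0.005, -0.001, 0.004, 0], [0.001, 0, 0.001, 0], [0, 0, 0, 0], [0, 0, 0, 0], [0, 0, 0, 0], [0, 0, 0, 0], [0, 0, 0, 0], [0, 0, 0, 0]]], fingers=255, squeeze=25)

```text
t: 20.4
tool_pos: [0.4454, -0.1075, 0.0219]
ee_rot: [[0.102, 0.003, -0.995], [-0.009, -1.0, -0.004], [-0.995, 0.01, -0.102]]
ft_force: [0.7, 0.0, -0.6]
width: 0.0349
```

Request:
apply_moves(rows=[[[-0.04, 0, 0, 0], [-0.045, 0, 0, 0], [-0.005, -0.019, -0.04, 0], [0, -0.019, -0.04, 0], [0, -0.019, -0.04, 0], [0, -0.019, -0.04, 0], [0, -0.019, -0.038, 0], [0, 0, 0, 0]]])

```text
t: 21.2
tool_pos: [0.6389, -0.0073, 0.1357]
ee_rot: [[0.106, -0.001, -0.994], [-0.008, -1.0, 0.0], [-0.994, 0.008, -0.106]]
ft_force: [-1.1, 0.0, 0.8]
width: 0.0345
```

```bash
python3 - <<'E'
from h import *
import pickle
im=grab_frame('wrist');ci=camera_info('wrist');cv2.imwrite('pics/w5.png',im);pickle.dump(ci,open('w5.pkl','wb'))
a=cv2.imread('pics/w5.png');t=grab_frame('top');cv2.imwrite('pics/t5.png',t)
E
```

```text
(no output)
```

View pics/w5.png

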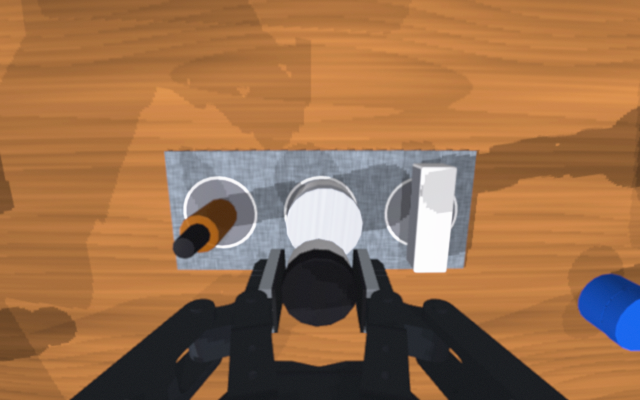

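The pot is held above the jar. The bottle foot is in the left circle, the block lies on the right circle, and the jar lid is at about (324,222).

```bash
python3 - <<'E'
from h import *
import pickle;ci=pickle.load(open('w5.pkl','rb'));im=cv2.imread('pics/w5.png');hsv=cv2.cvtColor(im,cv2.COLOR_BGR2HSV)
m=((hsv[...,1]<25)&(hsv[...,2]>190)).astype(np.uint8)
def pts(box):
    x0,y0,x1,y1=box;return max(cv2.findContours(cv2.morphologyEx(m[y0:y1,x0:x1],2,np.ones((5,5))),0,1)[0],key=len)[:,0]+[x0,y0]
# lid outline below row 200 left/right arcs
p=pts((275,175,372,250));W=np.array([onz(ci,*q,.049)[:2] for q in p],np.float32);print('jar',cv2.minEnclosingCircle(W),p.min(0),p.max(0))
p2=[(288,222),(361,222)];print([onz(ci,*q,.049).round(4) for q in p2])
print('bottle cap',onz(ci,187,247,.085))
print('blk',[onz(ci,*q,.031).round(4) for q in[(419,165),(456,168),(448,272),(413,272)]])
E
python3 - <<'E'
import cv2
a=cv2.imread('pics/w5.png')[145:280,160:480];cv2.imwrite('pics/w5c.png',cv2.resize(a,None,fx=2.5,fy=2.5,interpolation=2))
E
```

```text
jar ((0.6372910737991333, -0.013103983364999294), 0.029276590794324875) [285 189] [361 249]
[array([0.6402, 0.0128, 0.049 ]), array([ 0.6399, -0.0415,  0.049 ])]
bottle cap [0.63502451 0.07424174 0.085     ]
blk [array([ 0.6802, -0.0881,  0.031 ]), array([ 0.6778, -0.1176,  0.031 ]), array([ 0.5893, -0.1199,  0.031 ]), array([ 0.5898, -0.0898,  0.031 ])]
```

View pics/w5c.png

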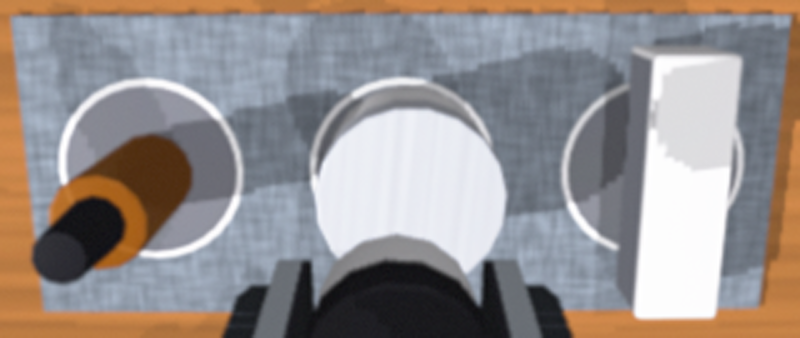

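Request:
apply_moves(rows=[[[0.02, 0.005, 0.004, 0], [0.02, 0, 0.003, 0], [0.01, 0, 0, 0], [0.005, 0, 0, 0], [0, 0, 0, 0]]])

```text
t: 21.8
tool_pos: [0.6263, -0.0168, 0.0751]
ee_rot: [[0.092, -0.005, -0.996], [-0.009, -1.0, 0.004], [-0.996, 0.009, -0.092]]
ft_force: [0.5, -0.5, -0.2]
width: 0.0348
```

Request:
apply_moves(rows=[[[-0.001, -0.003, -0.01, 0], [0, 0, 0, 0], [0, 0, 0, 0]]])

```text
t: 22.1
tool_pos: [0.638, -0.0141, 0.0793]
ee_rot: [[0.095, -0.006, -0.995], [-0.01, -1.0, 0.005], [-0.995, 0.009, -0.095]]
ft_force: [-0.1, 0.2, -0.7]
width: 0.0353
```

Request:
apply_moves(rows=[[[0.004, 0, 0, 0], [0.003, 0, 0, 0], [0, 0, 0, 0]]])

```text
t: 22.4
tool_pos: [0.6403, -0.0141, 0.0736]
ee_rot: [[0.098, -0.005, -0.995], [-0.01, -1.0, 0.004], [-0.995, 0.01, -0.098]]
ft_force: [0.2, -0.7, 0.0]
width: 0.0349
```

Request:
apply_moves(rows=[[[0.002, 0, 0.003, 0], [0.001, 0, 0, 0], [0, 0, 0, 0]]])

```text
t: 22.7
tool_pos: [0.6375, -0.0141, 0.0707]
ee_rot: [[0.098, -0.005, -0.995], [-0.01, -1.0, 0.004], [-0.995, 0.01, -0.098]]
ft_force: [1.1, -0.2, -0.9]
width: 0.0349
```

Request:
apply_moves(rows=[[[0, 0, 0, 0], [0, 0, 0, 0], [0, 0, 0, 0], [0, 0, 0, 0], [-0.02, 0, 0, 0], [-0.04, 0, 0, 0], [-0.04, 0, 0, 0], [-0.03, 0, 0, 0]]], fingers=90)

```text
t: 23.5
tool_pos: [0.6193, -0.0123, 0.1951]
ee_rot: [[0.082, -0.005, -0.997], [-0.008, -1.0, 0.005], [-0.997, 0.008, -0.082]]
ft_force: [0.6, 0.7, -0.5]
width: 0.0553
```

Request:
apply_moves(rows=[[[0, 0, 0.04, 0], [0, 0, 0.04, 0], [0, 0, 0, 0], [0, 0, 0, 0]]])

```text
t: 23.9
tool_pos: [0.5419, -0.0125, 0.196]
ee_rot: [[0.098, -0.005, -0.995], [-0.01, -1.0, 0.004], [-0.995, 0.01, -0.098]]
ft_force: [0.1, 0.5, -0.4]
width: 0.0556
```

```bash
python3 - <<'E'
from h import *
import pickle
im=grab_frame('wrist');ci=camera_info('wrist');cv2.imwrite('pics/w6.png',im);pickle.dump(ci,open('w6.pkl','wb'))
E
```

```text
(no output)
```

View pics/w6.png

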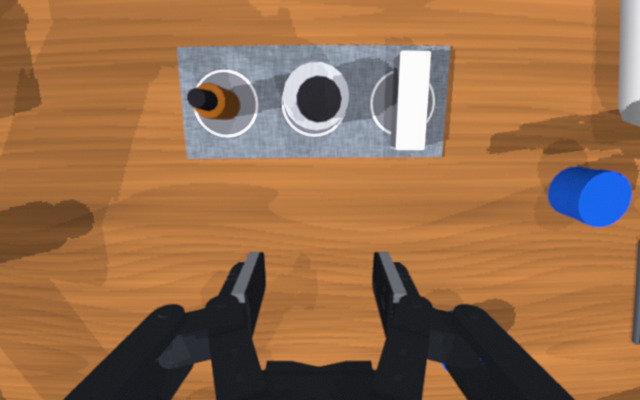

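```bash
python3 - <<'E'
from h import *
import pickle;ci=pickle.load(open('w6.pkl','rb'));im=cv2.imread('pics/w6.png');hsv=cv2.cvtColor(im,cv2.COLOR_BGR2HSV)
def circ(n,box,m,z):
    x0,y0,x1,y1=box;cn=max(cv2.findContours(m[y0:y1,x0:x1].astype(np.uint8),0,1)[0],key=len)+np.array([x0,y0])
    W=np.array([onz(ci,*p,z)[:2] for p in cn[:,0]],np.float32);print(n,cv2.minEnclosingCircle(W),cv2.minAreaRect(W))
circ('pot',(285,65,350,130),hsv[...,2]<75,.077)
b=(hsv[...,1]<22)&(hsv[...,2]>185)
circ('block',(385,45,437,155),b,.031)
circ('jar',(278,60,352,131),b,.049)
print('cap',onz(ci,197,98,.085),'circles',[onz(ci,*q,.003).round(4) for q in[(226,103),(403,102)]])
E
```

```text
pot ((0.6349760890007019, -0.015134850516915321), 0.016990596428513527) ((0.6346844434738159, -0.015431448817253113), (0.032896965742111206, 0.03310122713446617), 89.7615737915039)
block ((0.6361954808235168, -0.10309699177742004), 0.04656876251101494) ((0.636174201965332, -0.10610227286815643), (0.03513128310441971, 0.09018487483263016), 88.95738220214844)
jar ((0.6370652318000793, -0.011411529034376144), 0.03133691847324371) ((0.639070987701416, -0.011826690286397934), (0.056680191308259964, 0.05667729675769806), 89.62197875976562)
cap [0.63597642 0.07711564 0.085     ] circles [array([0.6377, 0.0779, 0.003 ]), array([ 0.6377, -0.1019,  0.003 ])]
```

```bash
python3 -c "
from rig import *
print(close_job())"
```

```text
the job is handed in; nothing more can be done
None
```

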